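Move a battery pack from the charger to the work lamp through two push-push catches

TASK

Fit the charged battery pack (orange cap) into the yellow work lamp: press it where it sits locked in the black charger so that its push-push catch lets go and it pops up, lift it out, slide it into the lamp's empty bay and press it down until that catch locks and it stays down. Press gently, never ramming the pack against either dock, leave the charger's catch up, and do not disturb the other things on the bench.

Things in the scene. Friction and masses are not known exactly. Their poses are not given: they have to be found in the camera images.
- pack: the charged battery pack, loose, a block 64 (x) x 44 (y) x 60 (z) mm, about 0.3 kg, black with an orange cap (the upper 24 mm); origin at the centre of its underside, z up. It starts locked down in the charger, its long side along the charger's x, its flat top about 3 mm above the charger's rim; the same either way round.
- charger: the charger, fixed, a black block 130 (x) x 110 (y) x 80 (z) mm with a red top rim; origin at the centre of its underside, z up. A bay opens upward at its centre, 67 (x) x 47 (y) mm, so 1.5 mm clear on each side of a pack, with a 4 mm 45-degree lead-in at the rim. In the bay is a sprung plate with a push-push catch (joint charger_eject).
- lamp: the work lamp, fixed, a yellow block 150 (x) x 116 (y) x 80 (z) mm with a black top rim and a lens on its +x face; origin at the centre of its underside, z up. Its bay at the centre is the same as the charger's: 67 (x) x 47 (y) mm, 4 mm lead-in, a like sprung plate with a push-push catch (joint lamp_eject). Empty at the start, plate up.
- charger_bay (a point): centre of the charger's bay mouth, at rim height, 80 mm above the bench; axes as the charger. The plate's spring pushes up with 6.5 N when up, 10.3 N locked, 11.6 N at the hard stop (part of it carries the pack), the catch adds about 1 N; at the hard stop the force climbs steeply, and more than 30 N between pack and dock is ramming.
- lamp_bay (a point): centre of the lamp's bay mouth, at rim height, 80 mm above the bench; axes as the lamp; the spring is as in the charger's bay, and at the hard stop the force climbs as steeply. With the plate up, its top is 38 mm below the rim.
- charger_eject (a joint): how far the charger's sprung plate is down, m: 0 = up (a pack on it stands 22 mm proud of the rim), about 0.019 = locked (pack 3 mm proud), 0.025 = hard stop (pack's top 3 mm below the rim). Pushed past about 0.0238 and let go it toggles: from up it locks, from locked it springs up; pushed less far it goes back to the state it had. Starts locked.
- lamp_eject (a joint): the same for the lamp's sprung plate: 0 = up (pack 22 mm proud of the rim). Its catch is set to a depth that differs from lamp to lamp and cannot be seen beforehand: it locks somewhere between 0.012 and 0.023, toggles when pushed about 0.0045 past that and has its hard stop 0.006 past it, so press until the stop is felt. Starts at 0, up.
- spent_pack: bystander: a spent pack of the same size, 64 x 44 x 60 mm, but with a grey cap, standing on the bench; origin at the centre of its underside
- tape_roll: bystander: roll of blue tape, 90 mm across, 24 mm high, lying flat; origin at the centre of its underside
- disc: bystander: dark grinding disc, 115 mm across, 6 mm thick, lying flat; origin at the centre of its underside
- spray_can: bystander: white can with a blue label, 64 mm across, 170 mm high, standing; origin at the centre of its underside
- screwdriver: bystander: screwdriver lying along its own x; origin under its middle
- wrench: bystander: wrench lying along its own x; origin under its middle
- screw_jar: bystander: jar 70 mm across, 85 mm high, standing; origin at the centre of its underside
Not all that is in view belongs to the job. What is shaped like the pack but pink or turquoise is not meant.

How it is judged:
By the outcome, as a careful person would: the job done as asked, in the order asked, and still so for the second after the job is handed in, with the robot touching nothing.
It also fails if it takes over 72 s, if anything falls off the work surface, if the arm or the gripper's body presses on something with over 40 N, if the wrist force passes 120 N, or if a joint passes its speed limit or range.

ROBOT

A 6-joint arm with a two-finger parallel gripper is mounted at the origin on the work surface. World frame = base frame: x ahead of the robot, y to its left, z up, the work surface at z = 0. Lengths are in mm, angles in degrees, forces in N, time in s.
With the tool pointing down it reaches from about 300 to 850 mm from the base axis. Payload 4.2 kg.
Tool frame: the origin (TCP) lies between the finger pads; the fingertips stand 22 mm ahead of it and the grasp point (between the pads) lies 3 mm ahead of it (env.finger_overhang is the distance from the TCP to the fingertips, in mm); z points along the fingers, y is the line along which they close (so a half turn about z gives the same grasp; the last joint's range is limited). The gripper opens to 91 mm and grips with 3 to 60 N. Pads are 32 mm wide; open, the fingers measure 118 mm over their backs; the gripper's body (76 mm by 178 mm) begins 60 mm behind the grasp point.
Start: joints at [-68.125, 18.312, 89.639, -0, 72.044, -1.146], TCP at [224.872, -529.219, 235.976] pointing down, gripper open.
Joint ranges: [-177.97, 177.97], [-48.28, 115.42], [12.27, 149.76], [-77.06, 257.06], [2.81, 150.46], [-146.56, 146.56]. Speed limits (degrees/s): [147.25, 147.25, 180, 180, 180, 180].

INTERFACE

Orientations are given as [roll, pitch, yaw] about the fixed x, y, z axes, in that order (R = Rz(yaw) Ry(pitch) Rx(roll)).
In Python, from workcell import state, cams, ticket, look_for, outline_of, env gives the robot as it stands.
- The arm moves only by the tool servo_tool, never from a script. Its argument "steps" is a list of rows, each a list of 3 entries, a list of its own where there are three numbers: the closure in counts, from 0 (fully open) to 255 (shut), then the shift along the tool's x, y, z in mm, then the turn, a rotation vector about the tool's x, y, z in rad. A call has exactly 10 rows; each row shifts and turns the commanded pose from where the row before left it, along the tool's axes as they then stand; what a row does not reach is not made up. A row lasts 1/10 s, in which the tool goes at most 50 mm and 8.59 degrees, less where a joint would pass 70% of its speed; a pose out of reach is approached as far as the arm can. A call with a gripper value outside its range is refused whole. The fingers move at their own pace and stop on an object; "squeeze" is the grip in N (left out, the last holds). Time passes only in rows, so rows that do not move let the fingers close, or fill a call up. It gives the time, the measured TCP pose, the force, the opening and the grip force at its end, in the units of the state.
- state(): the state, without advancing time (a new reading comes with each control period).
- cams.grab_frame(name): name is "scene" or "top" or "wrist"; returns a dict with "color" (384x512x3 uint8, red, green, blue), "z_map" (384x512 float32, mm along the optical axis (not along the pixel's ray), 0 where there is no reading), "fovy" (degrees; the focal length in pixels is half the picture's height over the tangent of half this angle, whatever the lens; pixels are square), "cx", "cy" (the principal point, pixels), "eye" and "rotation" of the camera in the world; the wrist camera has in their place "tool_from_camera" (4x4, takes a point from camera to tool coordinates, whose origin is the TCP and whose axes are the flange's). Camera axes: x right, y up, looking along -z (the intrinsics and any distortion apply to the point x, -y, -z); pixel columns grow to the right and rows downward; lengths in mm; the calibration is good to about 2 mm. A picture is of the moment at which its call begins: read the wrist's pose just before it.
- ticket.job_done(): hands the job in; it is judged then, once.
Trained networks look in a picture, given as the dict that the camera call returned (one of the last four; its "shot" number tells which), for a name from the list of things; names that differ only in an ending like _2 or _b are one class to them, and where a whole thing is asked for, a point or a joint stands for the part that bears it (a point fixed in the world has none). Each returns a list of dicts, best first, with "confidence" (0 to 1); they miss things now and then, are a little off and sometimes report something else, mostly with a low value. They report only what shows in the picture. A call takes as long as a camera call. They do not tell look-alikes from the thing itself.
- look_for(picture, thing): "at" ([column, row] in pixels, amid what is visible of it).
- outline_of(picture, thing): "pixels" (384x512 bool, what is visible of it) and "at" ([column, row] in pixels, amid what is visible of it).
The state is a dict: "time_s": time; "qpos": joint angles; "qvel": joint speeds; "effort": joint torques, N m; "ee_pos": TCP position; "ee_rot": TCP orientation; "force": force on the tool from outside, world axes, zero at the start; "torque": the same for the moment, N m; "gripper_width": finger opening in mm; "gripper_force": force on a finger pad.
Only numpy, scipy, OpenCV 4.12 (cv2) and the standard library are available. Lean on these libraries where they do the work, as an engineer would, in place of code of your own. Each camera call takes 0.05 s, during which the arm holds its last target. There are 200 camera calls.

## Working session

There is one attempt and no reset: what is moved stays moved. The work goes in short steps, Python scripts to look and compute and a tool call to move; the robot and the scene stay as the last step left them, time stands still between calls to the robot, and variables do not carry over. Pictures are saved under pics/ and viewed, at most 10 in all, crops included, and the job is handed in when it is done.

Besides the shell and the picture viewer there is one more tool, called by a JSON object that holds its "fn" and its "kwargs". servo_tool: Moves the arm, as the interface text tells. Its arguments: {"type":"object","properties":{"steps":{"type":"array","items":{"type":"array"}},"squeeze":{"type":"number"}},"required":["steps"]}

```bash
mkdir -p pics; cat > h.py <<'E'
import numpy as np, cv2
from workcell import state, cams, ticket, look_for, outline_of, env
from scipy.spatial.transform import Rotation as Ro
def world(p):
    f=p["color"].shape[0]/2/np.tan(np.radians(p["fovy"]/2))
    r,c=np.mgrid[0:384,0:512]; z=p["z_map"]
    P=np.stack([(c-p["cx"])/f*z,-(r-p["cy"])/f*z,-z],-1)
    if "eye" in p: W=P@np.array(p["rotation"]).T+np.array(p["eye"])
    else:
        T=np.array(p["tool_from_camera"]); s=p["s"]
        W=(P@T[:3,:3].T+T[:3,3])@Ro.from_euler('xyz',s["ee_rot"],degrees=True).as_matrix().T+np.array(s["ee_pos"])
    W[z==0]=np.nan
    return W
def grab(n):
    s=state(); p=cams.grab_frame(n); p["s"]=s; return p
E
python3 - <<'E'
from h import *
s=state();print({k:np.round(v,2) for k,v in s.items()})
for n in ("top","scene"):
    p=grab(n); cv2.imwrite(f"pics/{n}.png",p["color"][...,::-1]); print([ (k,p[k]) for k in p if k not in("color","z_map","s")])
    W=world(p)
    for t in ["pack","charger","lamp","spent_pack","spray_can","screw_jar"]:
        for d in outline_of(p,t)[:3]:
            m=d["pixels"]; print(n,t,round(d["confidence"],2),np.round(d["at"]),np.round(np.nanmedian(W[m],0)),m.sum())
E
```

```text
{'time_s': np.float64(0.0), 'qpos': array([-68.13,  18.35,  89.7 ,   0.  ,  72.04,  -1.15]), 'qvel': array([ 0.02, -0.04,  0.06,  0.02,  0.03,  0.04]), 'effort': array([  0.  , -41.24, -23.2 ,   0.07,   0.05,  -0.  ]), 'ee_pos': array([ 224.71, -528.8 ,  235.13]), 'ee_rot': array([-179.9 ,   -0.  ,   23.02]), 'force': array([ 0.11, -0.01, -0.21]), 'torque': array([ 0.  , -0.01, -0.01]), 'gripper_force': np.float64(0.0), 'gripper_width': np.float64(90.99)}
[('fovy', 56.59826918680646), ('cx', 255.42362582414341), ('cy', 192.1626806283124), ('eye', array([ 387.15792477,   13.07715171, 1061.36097716])), ('rotation', array([  8.53976252,   1.14083949, -90.46502481])), ('shot', 1)]Traceback (most recent call last):
  File "<stdin>", line 5, in <module>
  File "h.py", line 8, in world
    if "eye" in p: W=P@np.array(p["rotation"]).T+np.array(p["eye"])
                     ~~~~~~~~~~~~~~~~~~~~~~~~~~~^~~~~~~~~~~~~~~~~~~
ValueError: operands could not be broadcast together with shapes (384,512) (3,)
```

```bash
sed -i "s/P@np.array(p\[\"rotation\"\]).T/P@Ro.from_euler('xyz',p['rotation'],degrees=True).as_matrix().T/" h.py
python3 - <<'E'
from h import *
for n in ("top","scene"):
    p=grab(n); cv2.imwrite(f"pics/{n}.png",p["color"][...,::-1]); print([ (k,p[k]) for k in p if k not in("color","z_map","s")])
    W=world(p); np.savez(n,W=W,c=p["color"])
    for t in ["pack","charger","lamp","spent_pack","spray_can","screw_jar"]:
        for d in outline_of(p,t)[:3]:
            m=d["pixels"]; print(n,t,round(d["confidence"],2),np.round(d["at"]),np.round(np.nanmedian(W[m],0)),m.sum())
E
```

```text
[('fovy', 56.59826918680646), ('cx', 255.42362582414341), ('cy', 192.1626806283124), ('eye', array([ 387.15792477,   13.07715171, 1061.36097716])), ('rotation', array([  8.53976252,   1.14083949, -90.46502481])), ('shot', 2)]
top pack 0.85 [376. 194.] [ 534. -314.   59.] 470
top pack 0.7 [332. 145.] [ 673. -197.   59.] 487
top pack 0.68 [330. 196.] [ 530. -169.   82.] 411
top charger 0.86 [319. 192.] [ 522. -165.   79.] 1747
top charger 0.38 [401. 148.] [ 654. -381.   81.] 709
top lamp 0.58 [211. 186.] [559. 160.  79.] 2424
top spent_pack 0.56 [264. 131.] [710.   8.  59.] 417
top spent_pack 0.25 [210. 186.] [563. 161.  42.] 258
top spray_can 0.74 [112. 148.] [650. 407. 150.] 928
top screw_jar 0.72 [401. 149.] [ 652. -380.   83.] 645
[('fovy', 47.29851283704614), ('cx', 252.79422449979603), ('cy', 190.634884015462), ('eye', array([1234.40696677,  569.67574508,  966.4521898 ])), ('rotation', array([ 45.34717977,  -0.16329448, 127.8205909 ])), ('shot', 3)]
scene pack 0.91 [162. 198.] [ 689. -186.   48.] 565
scene pack 0.82 [203. 162.] [ 532. -167.   82.] 209
scene pack 0.81 [166. 160.] [ 552. -311.   48.] 463
scene charger 0.71 [204. 180.] [ 554. -137.   69.] 1690
scene lamp 0.56 [284. 233.] [585. 169.  76.] 3039
scene lamp 0.42 [205. 243.] [732.  20.  55.] 629
scene spent_pack 0.68 [204. 241.] [731.  20.  55.] 639
scene spent_pack 0.66 [123. 164.] [ 673. -372.   57.] 701
scene spray_can 0.59 [357. 296.] [685. 430. 129.] 1655
scene screw_jar 0.81 [122. 167.] [ 674. -372.   59.] 643
```

View pics/top.png

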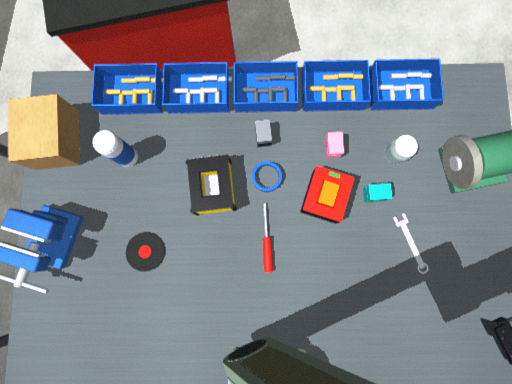

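View pics/scene.png

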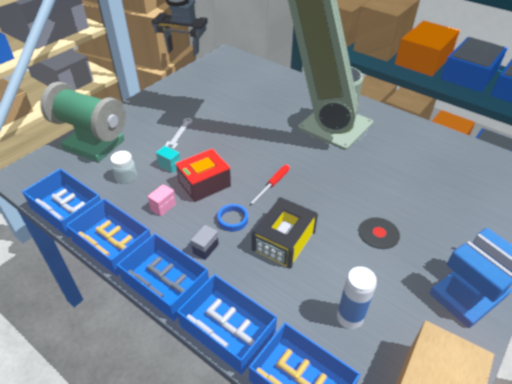

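```bash
cat >> h.py <<'E'
def rect(W,m):
    q=W[m][:,:2]; q=q[~np.isnan(q).any(1)].astype(np.float32)
    r=cv2.minAreaRect(q); return np.round(r[0],1),np.round(r[1],1),round(r[2],1),len(q)
def near(W,xy,r): return np.hypot(W[...,0]-xy[0],W[...,1]-xy[1])<r
E
python3 - <<'E'
from h import *
d=np.load("top.npz");W=d["W"];h=cv2.cvtColor(d["c"],cv2.COLOR_RGB2HSV)
for nm,xy in (("ch",(525,-167)),("lamp",(560,160))):
    m=near(W,xy,110)&(abs(W[...,2]-80)<8); print(nm,rect(W,m),np.nanmedian(W[m][:,2]))
H=h[...,0];o=near(W,(525,-167),60)&(H>8)&(H<22)&(h[...,1]>150); print("pack",rect(W,o),np.nanmedian(W[o],0))
b=near(W,(560,160),45)&(W[...,2]<65); print("bay",rect(W,b),np.nanmedian(W[b],0))
E
```

```text
ch (array([ 528.9, -170.8]), array([110.6, 130.8]), 71.4, 1845) 80.42852094808097
lamp (array([561.9, 160. ]), array([156.1, 124. ]), 6.1, 1857) 79.77771636549573
pack (array([ 538.2, -172.9]), array([45.8, 82.5]), 71.1, 399) [ 529.77775301 -169.79317227   82.50211512]
bay (array([563.2, 162.5]), array([65.7, 44.4]), 6.8, 359) [565.99716151 164.23299112  42.03214871]
```

{"fn": "servo_tool", "kwargs": {"steps": [[0,[42,-21,0],[0,0,0]],[0,[42,-21,0],[0,0,0]],[0,[42,-21,0],[0,0,0]],[0,[42,-21,0],[0,0,0]],[0,[42,-21,0],[0,0,0]],[0,[42,-21,0],[0,0,0]],[0,[42,-21,0],[0,0,0]],[0,[42,-21,0],[0,0,0]],[0,[42,-21,0],[0,0,0]],[0,[42,-21,0],[0,0,0]]]}}

```text
time_s: 1.75
ee_pos: [530.4, -170.0, 236.2]
ee_rot: [180.0, -0.0, 23.0]
force: [-0.3, -0.4, 0.1]
gripper_width: 91.1
gripper_force: 0.0
```

{"fn": "servo_tool", "kwargs": {"steps": [[255,[0,0,0],[0,0,0.145]],[255,[0,0,0],[0,0,0.145]],[255,[0,0,0],[0,0,0.145]],[255,[0,0,0],[0,0,0.145]],[255,[0,0,0],[0,0,0.146]],[255,[0,0,0],[0,0,0]],[255,[0,0,0],[0,0,0]],[255,[0,0,0],[0,0,0]],[255,[0,0,0],[0,0,0]],[255,[0,0,0],[0,0,0]]]}}

```text
time_s: 2.75
ee_pos: [529.3, -171.7, 236.0]
ee_rot: [180.0, -0.0, -18.5]
force: [-0.0, 0.4, 0.3]
gripper_width: 14.0
gripper_force: 0.0
```

```bash
python3 - <<'E'
from h import *
p=grab("wrist");s=p["s"];print(s["time_s"],np.round(s["ee_pos"],1),np.round(s["ee_rot"],2),s["gripper_width"],np.round(p["tool_from_camera"],3),p["fovy"])
cv2.imwrite("pics/w1.png",p["color"][...,::-1]);W=world(p);np.savez("w1",W=W,c=p["color"])
h=cv2.cvtColor(p["color"],cv2.COLOR_RGB2HSV);H=h[...,0]
o=near(W,(525,-167),60)&(H>8)&(H<22)&(h[...,1]>150)&(abs(W[...,2]-83)<5); print("pack",rect(W,o),np.nanmedian(W[o],0))
m=near(W,(525,-167),110)&(abs(W[...,2]-80)<8); print(rect(W,m),np.nanmedian(W[m][:,2]))
E
```

```text
2.75 [ 529.3 -171.7  236. ] [180.    -0.   -18.53] 13.991799854116483 [[-1.00000e-03  9.71000e-01  2.41000e-01  6.73800e+01]
 [ 1.00000e+00  0.00000e+00  1.00000e-03 -5.68000e-01]
 [ 0.00000e+00  2.41000e-01 -9.71000e-01 -1.49079e+02]
 [ 0.00000e+00  0.00000e+00  0.00000e+00  1.00000e+00]] 63.92823295969612
pack (array([ 538.8, -172.9]), array([43.8, 82.8]), 70.8, 193) [ 556.48356271 -174.74061288   81.76622976]
(array([ 530.6, -169.9]), array([110.3, 126.9]), 71.4, 10769) 80.57602146733569
```

View pics/w1.png

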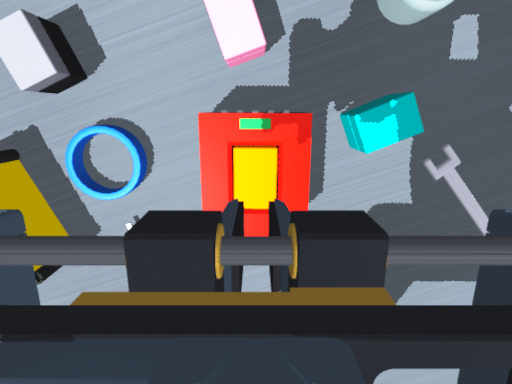

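```bash
python3 - <<'E'
from h import *
d=np.load("w1.npz");W=d["W"];c=d["c"];h=cv2.cvtColor(c,cv2.COLOR_RGB2HSV)
print(h[178,255],h[178,215],h[124,255])
a=np.radians(-18.53);X=np.array([np.cos(a),np.sin(a)]);Y=np.array([np.sin(a),-np.cos(a)])
T=np.array([529.3,-171.7]);L=np.stack([(W[...,:2]-T)@X,(W[...,:2]-T)@Y],-1)
o=(h[...,0]>=16)&(h[...,0]<=36)&(h[...,1]>150)&(abs(W[...,2]-83)<4)&near(W,T,60)
print("pack",L[o].min(0),L[o].max(0),np.percentile(W[o][:,2],[5,50,95]))
for r in (155,165,175,185): 
    k=np.where(o[r])[0]; print(r,k.min(),k.max(),L[r,k.min()],L[r,k.max()])
m=near(W,T,110)&(abs(W[...,2]-80)<6)
for r in (130,150,170,190):
    k=np.where(m[r])[0]; print(r,L[r,k.min()],L[r,k.max()])
print("far",np.nanpercentile(L[m][:,0],99.9), "angle",rect(W,m&(np.arange(384)[:,None]<205)))
E
```

```text
[ 28 255 255] [  2 184 255] [ 75 195 253]
pack [-31.95517253 -23.44220424] [59.31782441 19.69810953] [81.8504996  83.04510768 84.21097141]
155 233 276 [ 23.50853883 -23.31566205] [23.5842065  19.23646059]
165 234 276 [ 13.59530806 -22.45129557] [13.50354023 19.41253443]
175 234 276 [  3.41548433 -22.63289623] [ 3.28394825 19.57699638]
185 234 275 [ -6.90136622 -22.80893379] [-6.75670158 18.63819419]
130 [ 47.82283441 -56.25722503] [47.79882898 52.16509619]
150 [ 28.43106085 -56.86050501] [28.3260088  51.89952973]
170 [  8.08262869 -56.9904086 ] [ 7.99326763 51.90077087]
190 [-12.81484488 -56.92682495] [-12.64577144  52.59772565]
far 63.99708786423479 angle (array([ 547. , -175.4]), array([110.3,  92.2]), 71.4, 9792)
```

{"fn": "servo_tool", "kwargs": {"steps": [[255,[-1,-1.5,20],[0,0,0]],[255,[0,0,20],[0,0,0]],[255,[0,0,20],[0,0,0]],[255,[0,0,20],[0,0,0]],[255,[0,0,15],[0,0,0]],[255,[0,0,10],[0,0,0]],[255,[0,0,10],[0,0,0]],[255,[0,0,8],[0,0,0]],[255,[0,0,2],[0,0,0]],[255,[0,0,1],[0,0,0]]]}}

```text
time_s: 3.8
ee_pos: [529.0, -170.0, 110.0]
ee_rot: [180.0, -0.0, -18.6]
force: [0.2, -0.2, 1.0]
gripper_width: 0.1
gripper_force: 0.0
```

{"fn": "servo_tool", "kwargs": {"steps": [[255,[0,0,0.8],[0,0,0]],[255,[0,0,0.8],[0,0,0]],[255,[0,0,0.8],[0,0,0]],[255,[0,0,0.8],[0,0,0]],[255,[0,0,0.8],[0,0,0]],[255,[0,0,0.8],[0,0,0]],[255,[0,0,0.8],[0,0,0]],[255,[0,0,0.4],[0,0,0]],[255,[0,0,0],[0,0,0]],[255,[0,0,0],[0,0,0]]]}}

```text
time_s: 4.8
ee_pos: [528.9, -170.1, 104.6]
ee_rot: [180.0, -0.0, -18.6]
force: [-0.6, 0.1, 5.5]
gripper_width: 0.4
gripper_force: 2.6
```

{"fn": "servo_tool", "kwargs": {"steps": [[255,[0,0,0.6],[0,0,0]],[255,[0,0,0.6],[0,0,0]],[255,[0,0,0.6],[0,0,0]],[255,[0,0,0.6],[0,0,0]],[255,[0,0,0.6],[0,0,0]],[255,[0,0,0.6],[0,0,0]],[255,[0,0,0.4],[0,0,0]],[255,[0,0,0],[0,0,0]],[255,[0,0,0],[0,0,0]],[255,[0,0,0],[0,0,0]]]}}

```text
time_s: 5.8
ee_pos: [528.9, -170.1, 101.1]
ee_rot: [180.0, -0.0, -18.6]
force: [-2.1, -0.3, 8.0]
gripper_width: 0.2
gripper_force: 4.1
```

{"fn": "servo_tool", "kwargs": {"steps": [[255,[0,0,0.2],[0,0,0]],[255,[0,0,0.2],[0,0,0]],[255,[0,0,0.2],[0,0,0]],[255,[0,0,0.2],[0,0,0]],[255,[0,0,0.2],[0,0,0]],[255,[0,0,0],[0,0,0]],[255,[0,0,0],[0,0,0]],[255,[0,0,0],[0,0,0]],[255,[0,0,0],[0,0,0]],[255,[0,0,0],[0,0,0]]]}}

```text
time_s: 6.8
ee_pos: [528.9, -170.1, 100.2]
ee_rot: [180.0, -0.0, -18.6]
force: [-2.4, -0.0, 8.7]
gripper_width: 0.4
gripper_force: 4.3
```

{"fn": "servo_tool", "kwargs": {"steps": [[255,[0,0,0.2],[0,0,0]],[255,[0,0,0.2],[0,0,0]],[255,[0,0,0.2],[0,0,0]],[255,[0,0,0.2],[0,0,0]],[255,[0,0,0],[0,0,0]],[255,[0,0,0],[0,0,0]],[255,[0,0,0],[0,0,0]],[255,[0,0,0],[0,0,0]],[255,[0,0,0],[0,0,0]],[255,[0,0,0],[0,0,0]]]}}

```text
time_s: 7.8
ee_pos: [528.9, -170.1, 99.4]
ee_rot: [180.0, -0.1, -18.6]
force: [-2.8, 0.7, 9.4]
gripper_width: 0.5
gripper_force: 4.4
```

{"fn": "servo_tool", "kwargs": {"steps": [[255,[0,0,0.2],[0,0,0]],[255,[0,0,0.2],[0,0,0]],[255,[0,0,0],[0,0,0]],[255,[0,0,0],[0,0,0]],[255,[0,0,0],[0,0,0]],[255,[0,0,0],[0,0,0]],[255,[0,0,0],[0,0,0]],[255,[0,0,0],[0,0,0]],[255,[0,0,0],[0,0,0]],[255,[0,0,0],[0,0,0]]]}}

```text
time_s: 8.8
ee_pos: [528.9, -170.1, 99.3]
ee_rot: [180.0, -0.1, -18.6]
force: [-3.4, 0.3, 10.3]
gripper_width: 0.4
gripper_force: 5.2
```

{"fn": "servo_tool", "kwargs": {"steps": [[255,[0,0,0.2],[0,0,0]],[255,[0,0,0.2],[0,0,0]],[255,[0,0,0.2],[0,0,0]],[255,[0,0,0],[0,0,0]],[255,[0,0,0],[0,0,0]],[255,[0,0,0],[0,0,0]],[255,[0,0,0],[0,0,0]],[255,[0,0,0],[0,0,0]],[255,[0,0,0],[0,0,0]],[255,[0,0,0],[0,0,0]]]}}

```text
time_s: 9.8
ee_pos: [528.9, -170.2, 99.2]
ee_rot: [180.0, -0.1, -18.6]
force: [-4.5, 0.5, 13.6]
gripper_width: 0.3
gripper_force: 6.8
```

{"fn": "servo_tool", "kwargs": {"steps": [[255,[0,0,-3],[0,0,0]],[255,[0,0,-4],[0,0,0]],[255,[0,0,-5],[0,0,0]],[255,[0,0,-6],[0,0,0]],[255,[0,0,-8],[0,0,0]],[255,[0,0,-20],[0,0,0]],[0,[-20,0,-25],[0,0,0]],[0,[-20,0,-25],[0,0,0]],[0,[0,0,0],[0,0,0]],[0,[0,0,0],[0,0,0]]]}}

```text
time_s: 10.8
ee_pos: [491.2, -157.3, 193.5]
ee_rot: [180.0, -0.1, -18.6]
force: [0.7, 0.4, -0.6]
gripper_width: 29.7
gripper_force: 0.0
```

```bash
python3 - <<'E'
from h import *
p=grab("wrist");s=p["s"];print(s["time_s"],np.round(s["ee_pos"],1),np.round(s["ee_rot"],2),s["gripper_width"],s["force"])
cv2.imwrite("pics/w2.png",p["color"][...,::-1]);W=world(p);c=p["color"];np.savez("w2",W=W,c=c,T=s["ee_pos"],R=s["ee_rot"])
h=cv2.cvtColor(c,cv2.COLOR_RGB2HSV)
a=np.radians(s["ee_rot"][2]);X=np.array([np.cos(a),np.sin(a)]);Y=np.array([np.sin(a),-np.cos(a)])
T=np.array(s["ee_pos"][:2]);L=np.stack([(W[...,:2]-T)@X,(W[...,:2]-T)@Y],-1)
t=near(W,(529,-171),60)&(abs(W[...,2]-102)<5); print("packtop",rect(L,t),np.nanpercentile(L[t],[.5,99.5],axis=0),np.nanmedian(W[t],0))
m=near(W,(529,-171),110)&(abs(W[...,2]-80)<4); print("rim",rect(L,m),np.nanpercentile(L[m],[.2,99.8],axis=0),np.nanmedian(W[m][:,2]))
E
```

```text
10.8 [ 491.2 -157.3  193.5] [ 1.800e+02 -1.000e-01 -1.857e+01] 29.668258183149074 [ 0.67694556  0.37197265 -0.63164354]
packtop (array([0., 0.]), array([0., 0.]), 0.0, 0) [nan nan] [nan nan nan]
rim (array([40.2, -0.4]), array([130.2, 110.7]), 0.1, 15016) [[-24.58131338 -55.33041804]
 [105.13367335  54.29270146]] 80.25132639096074
  return np.nanmean(a, axis, out=out, keepdims=keepdims)
  return np.nanmean(a, axis, out=out, keepdims=keepdims)
```

View pics/w2.png

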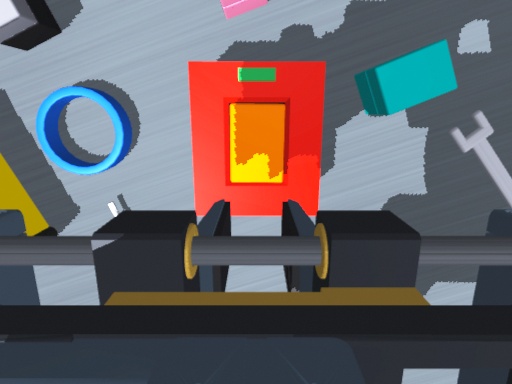

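```bash
python3 - <<'E'
from h import *
d=np.load("w2.npz");W=d["W"];h=cv2.cvtColor(d["c"],cv2.COLOR_RGB2HSV)
o=(h[...,0]>=9)&(h[...,0]<=36)&(h[...,1]>150)&near(W,(529,-171),40); o=cv2.erode(o.astype(np.uint8),np.ones((5,5)))>0
z=W[...,2]
print(np.percentile(z[o],[5,25,50,75,95]))
A=np.c_[W[o][:,:2]-[529,-171],np.ones(o.sum())];print(np.linalg.lstsq(A,z[o],rcond=None)[0])
for r in range(95,200,8): print(r,np.round(z[r,[215,226,240,250,258,270,280,290]],1))
p=grab("top");W=world(p);m=near(W,(529,-171),18);print("top now",np.nanpercentile(W[m][:,2],[5,50,95]))
print(state()["gripper_width"])
E
```

```text
[ 92.75736132  93.57516207  94.63142941 278.43779922 280.27179173]
[ -3.20791677   0.54280749 158.43358237]
95 [79.5 81.6 79.2 79.9 78.2 79.2 81.1 79.7]
103 [79.9 77.2 92.  92.  92.4 92.5 92.4 79.8]
111 [79.9 77.8 94.  93.3 94.2 93.6 93.9 81.5]
119 [79.9 77.5 93.5 93.7 91.5 93.7 94.3 81.3]
127 [80.1 79.1 93.7 94.1 94.1 94.3 93.9 80.7]
135 [80.3 78.4 94.4 93.7 93.1 95.2 93.4 79. ]
143 [81.7 78.1 93.4 92.9 94.4 94.  93.2 80.1]
151 [81.1 78.7 94.7 93.8 93.7 93.2 94.4 79.6]
159 [80.  79.  93.9 93.   nan 93.2 94.3 81.2]
167 [80.1 79.3 94.4 92.5 92.8 93.1 93.7 79.7]
175 [80.5 77.4 93.  94.6 93.1 93.1 93.6 81.6]
183 [80.7 79.6 78.8 79.1 77.1 79.  78.4 80.5]
191 [80.3 80.9 80.7 79.4 80.6 80.5 81.1 79.8]
199 [ 79.5  81.2  80.6  79.5  81.1  80.5  80.6 174.2]
top now [524.48088178 532.38442316 537.82388928]
37.45205198040722
```

```bash
cat > pk.py <<'E'
from h import *
p=grab("wrist");s=p["s"];W=world(p);c=p["color"];h=cv2.cvtColor(c,cv2.COLOR_RGB2HSV)
a=np.radians(s["ee_rot"][2]);X=np.array([np.cos(a),np.sin(a)]);Y=np.array([np.sin(a),-np.cos(a)])
T=np.array(s["ee_pos"][:2]);L=np.stack([(W[...,:2]-T)@X,(W[...,:2]-T)@Y],-1)
t=near(W,(529,-171),45)&(W[...,2]>86)&(W[...,2]<110)&(h[...,0]>=9)&(h[...,0]<=36)&(h[...,1]>150)
print(s["time_s"],s["ee_pos"],s["ee_rot"],s["gripper_width"])
print("packtop",rect(L,t),np.nanpercentile(L[t],[.5,99.5],axis=0),np.nanmedian(W[t],0))
q=t&(cv2.erode(t.astype(np.uint8),np.ones((5,5)))>0);A=np.c_[L[q],np.ones(q.sum())];print(np.linalg.lstsq(A,W[q][:,2],rcond=None)[0])
E
python3 pk.py
```

```text
10.9 [ 490.98833798 -157.21635785  192.14618632] [ 1.79999389e+02  7.14219259e-02 -1.85757161e+01] 37.45205198040722
packtop (array([41.2, -0.3]), array([63.3, 43.9]), 0.1, 4306) [[  9.79336697 -21.90869204]
 [ 72.80742389  21.385884  ]] [ 531.50021038 -170.3052683    93.9949221 ]
[-8.95812727e-04  7.41075219e-04  9.40937341e+01]
```

{"fn": "servo_tool", "kwargs": {"steps": [[0,[0,0,0],[0,0,0]],[0,[0,0,0],[0,0,0]],[0,[0,0,0],[0,0,0]],[0,[0,0,0],[0,0,0]],[0,[0,0,0],[0,0,0]],[0,[0,0,0],[0,0,0]],[0,[0,0,0],[0,0,0]],[0,[0,0,0],[0,0,0]],[0,[0,0,0],[0,0,0]],[0,[0,0,0],[0,0,0]]]}}

```text
time_s: 11.95
ee_pos: [490.9, -157.2, 193.2]
ee_rot: [180.0, -0.0, -18.6]
force: [-0.1, 0.2, 0.7]
gripper_width: 91.1
gripper_force: 0.0
```

```bash
python3 pk.py
```

```text
11.95 [ 490.91138221 -157.2110002   193.17662647] [ 1.79996709e+02 -6.55826948e-03 -1.85790118e+01] 91.14086344787783
packtop (array([41.2,  0. ]), array([43.9, 63.3]), 89.9, 4522) [[  9.96788406 -21.47120003]
 [ 72.79833353  21.48585069]] [ 531.64304512 -170.56553259  102.24020079]
[-1.09107096e-03 -5.95155497e-04  1.02332298e+02]
```

{"fn": "servo_tool", "kwargs": {"steps": [[0,[21,0,0],[0,0,0]],[0,[20,0,0],[0,0,0]],[0,[0,0,20],[0,0,0]],[0,[0,0,20],[0,0,0]],[0,[0,0,20],[0,0,0]],[0,[0,0,12],[0,0,0]],[0,[0,0,10],[0,0,0]],[0,[0,0,4],[0,0,0]],[0,[0,0,2],[0,0,0]],[0,[0,0,0],[0,0,0]]]}}

```text
time_s: 13.0
ee_pos: [530.1, -170.4, 105.5]
ee_rot: [180.0, -0.1, -18.6]
force: [0.1, 0.6, 0.9]
gripper_width: 91.1
gripper_force: 0.0
```

{"fn": "servo_tool", "kwargs": {"steps": [[255,[0,0,0],[0,0,0]],[255,[0,0,0],[0,0,0]],[255,[0,0,0],[0,0,0]],[255,[0,0,0],[0,0,0]],[255,[0,0,0],[0,0,0]],[255,[0,0,0],[0,0,0]],[255,[0,0,0],[0,0,0]],[255,[0,0,0],[0,0,0]],[255,[0,0,0],[0,0,0]],[255,[0,0,0],[0,0,0]]], "squeeze": 30}}

```text
time_s: 14.0
ee_pos: [529.8, -170.4, 105.2]
ee_rot: [180.0, -0.0, -18.6]
force: [-0.9, -0.3, -0.5]
gripper_width: 44.0
gripper_force: 30.0
```

{"fn": "servo_tool", "kwargs": {"steps": [[255,[0,0,-2],[0,0,0]],[255,[0,0,-4],[0,0,0]],[255,[0,0,-6],[0,0,0]],[255,[0,0,-8],[0,0,0]],[255,[0,0,-10],[0,0,0]],[255,[0,0,-10],[0,0,0]],[255,[0,0,-12],[0,0,0]],[255,[0,0,-14],[0,0,0]],[255,[0,0,-14],[0,0,0]],[255,[0,0,-10],[0,0,0]]]}}

```text
time_s: 15.0
ee_pos: [530.2, -170.4, 197.0]
ee_rot: [180.0, -0.1, -18.6]
force: [0.1, 0.0, -3.1]
gripper_width: 43.9
gripper_force: 30.0
```

{"fn": "servo_tool", "kwargs": {"steps": [[255,[0,0,0],[0,0,-0.144]],[255,[0,0,0],[0,0,-0.144]],[255,[0,0,0],[0,0,-0.144]],[255,[-1.2,-46.5,0],[0,0,0]],[255,[-1.2,-46.5,0],[0,0,0]],[255,[-1.2,-46.5,0],[0,0,0]],[255,[-1.2,-46.5,0],[0,0,0]],[255,[-1.2,-46.5,0],[0,0,0]],[255,[-1.2,-46.5,0],[0,0,0]],[255,[-1.2,-46.5,0],[0,0,0]]]}}

```text
time_s: 16.0
ee_pos: [485.9, 154.2, 195.8]
ee_rot: [-180.0, -0.1, 6.2]
force: [0.7, -0.0, -2.9]
gripper_width: 43.9
gripper_force: 30.0
```

{"fn": "servo_tool", "kwargs": {"steps": [[255,[0,0,0],[0,0,0]],[255,[0,0,0],[0,0,0]],[255,[0,0,0],[0,0,0]],[255,[0,0,0],[0,0,0]],[255,[0,0,0],[0,0,0]],[255,[0,0,0],[0,0,0]],[255,[0,0,0],[0,0,0]],[255,[0,0,0],[0,0,0]],[255,[0,0,0],[0,0,0]],[255,[0,0,0],[0,0,0]]]}}

```text
time_s: 17.0
ee_pos: [486.4, 152.4, 195.1]
ee_rot: [180.0, -0.0, 6.2]
force: [-0.1, 0.7, -3.2]
gripper_width: 43.8
gripper_force: 30.0
```

```bash
cat > lp.py <<'E'
from h import *
import sys
p=grab("wrist");s=p["s"];W=world(p);c=p["color"]
a=np.radians(s["ee_rot"][2]);X=np.array([np.cos(a),np.sin(a)]);Y=np.array([np.sin(a),-np.cos(a)])
T=np.array(s["ee_pos"][:2]);L=np.stack([(W[...,:2]-T)@X,(W[...,:2]-T)@Y],-1)
print(s["time_s"],np.round(s["ee_pos"],1),np.round(s["ee_rot"],2),s["gripper_width"])
m=near(W,(562,161),105)&(abs(W[...,2]-80)<4); print("rim",rect(L,m),np.nanpercentile(L[m],[.3,99.7],axis=0),np.nanmedian(W[m],0))
b=near(W,(562,161),45)&(abs(W[...,2]-42)<5); print("plate",rect(L,b),np.nanpercentile(L[b],[.5,99.5],axis=0),np.nanmedian(W[b],0))
# bay mouth edges: in the rim, hole extents per line
hole=near(W,(562,161),45)&(W[...,2]<74); print("hole",rect(L,hole))
cv2.imwrite(f"pics/{sys.argv[1]}.png",c[...,::-1]);np.savez(sys.argv[1],W=W,c=c,L=L)
E
python3 lp.py w3
```

```text
17.0 [486.4 152.4 195.1] [179.99  -0.     6.18] 43.78114326055754
rim (array([74.9, -0.9]), array([125.4, 152. ]), 89.8, 19995) [[  1.92276471 -60.46477998]
 [149.3982555   58.86197907]] [580.57691896 164.61370611  80.18121237]
plate (array([76.5, -1. ]), array([47.4, 67.3]), 89.7, 2971) [[ 42.95147642 -24.64435347]
 [110.09000983  22.50964097]] [563.7971311  161.86580441  42.26250972]
hole (array([76.6, -1.1]), array([47.4, 67.5]), 89.8, 4550)
```

View pics/w3.png

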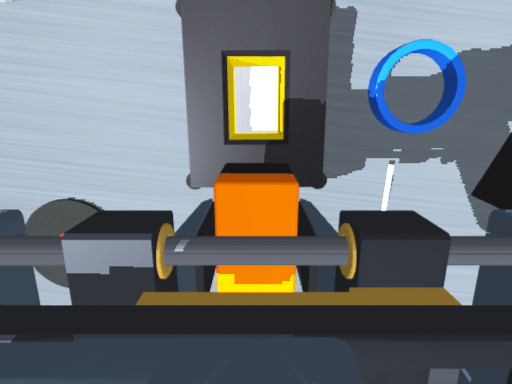

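{"fn": "servo_tool", "kwargs": {"steps": [[255,[25,-0.9,0],[0,0,0]],[255,[30,0,0],[0,0,0]],[255,[21,0,0],[0,0,0]],[255,[0,0,10],[0,0,0]],[255,[0,0,15],[0,0,0]],[255,[0,0,12],[0,0,0]],[255,[0,0,6],[0,0,0]],[255,[0,0,3],[0,0,0]],[255,[0,0,0],[0,0,0]],[255,[0,0,0],[0,0,0]]]}}

```text
time_s: 18.05
ee_pos: [562.1, 161.6, 149.7]
ee_rot: [-180.0, -0.1, 6.2]
force: [0.1, -0.0, -3.6]
gripper_width: 44.0
gripper_force: 30.0
```

{"fn": "servo_tool", "kwargs": {"steps": [[255,[0,0,0.9],[0,0,0]],[255,[0,0,0.9],[0,0,0]],[255,[0,0,0.9],[0,0,0]],[255,[0,0,0.9],[0,0,0]],[255,[0,0,0.9],[0,0,0]],[255,[0,0,0.9],[0,0,0]],[255,[0,0,0.9],[0,0,0]],[255,[0,0,0.9],[0,0,0]],[255,[0,0,0.8],[0,0,0]],[255,[0,0,0],[0,0,0]]]}}

```text
time_s: 19.05
ee_pos: [561.8, 161.5, 141.0]
ee_rot: [180.0, 0.0, 6.2]
force: [-0.3, 0.3, -2.9]
gripper_width: 43.8
gripper_force: 30.0
```

{"fn": "servo_tool", "kwargs": {"steps": [[255,[0,0,0.7],[0,0,0]],[255,[0,0,0.7],[0,0,0]],[255,[0,0,0.7],[0,0,0]],[255,[0,0,0.7],[0,0,0]],[255,[0,0,0.7],[0,0,0]],[255,[0,0,0.7],[0,0,0]],[255,[0,0,0.7],[0,0,0]],[255,[0,0,0.7],[0,0,0]],[255,[0,0,0.7],[0,0,0]],[255,[0,0,0],[0,0,0]]]}}

```text
time_s: 20.05
ee_pos: [561.8, 161.5, 134.7]
ee_rot: [180.0, 0.0, 6.2]
force: [0.4, -1.0, -3.1]
gripper_width: 43.9
gripper_force: 30.0
```

{"fn": "servo_tool", "kwargs": {"steps": [[255,[0,0,2],[0,0,0]],[255,[0,0,3],[0,0,0]],[255,[0,0,3],[0,0,0]],[255,[0,0,3],[0,0,0]],[255,[0,0,3],[0,0,0]],[255,[0,0,3],[0,0,0]],[255,[0,0,3],[0,0,0]],[255,[0,0,3],[0,0,0]],[255,[0,0,2],[0,0,0]],[255,[0,0,0],[0,0,0]]]}}

```text
time_s: 21.05
ee_pos: [561.6, 161.4, 109.4]
ee_rot: [180.0, 0.0, 6.2]
force: [-1.2, 0.3, -3.5]
gripper_width: 43.7
gripper_force: 30.0
```

{"fn": "servo_tool", "kwargs": {"steps": [[255,[0,0,0.6],[0,0,0]],[255,[0,0,0.6],[0,0,0]],[255,[0,0,0.6],[0,0,0]],[255,[0,0,0.6],[0,0,0]],[255,[0,0,0.5],[0,0,0]],[255,[0,0,0.5],[0,0,0]],[255,[0,0,0.4],[0,0,0]],[255,[0,0,0],[0,0,0]],[255,[0,0,0],[0,0,0]],[255,[0,0,0],[0,0,0]]]}}

```text
time_s: 22.05
ee_pos: [561.9, 161.5, 106.0]
ee_rot: [180.0, -0.0, 6.2]
force: [0.1, 1.2, -2.8]
gripper_width: 43.5
gripper_force: 30.0
```

{"fn": "servo_tool", "kwargs": {"steps": [[255,[0,0,0.4],[0,0,0]],[255,[0,0,0.4],[0,0,0]],[255,[0,0,0],[0,0,0]],[150,[0,0,0],[0,0,0]],[100,[0,0,0],[0,0,0]],[50,[0,0,0],[0,0,0]],[0,[0,0,0],[0,0,0]],[0,[0,0,0],[0,0,0]],[0,[0,0,0],[0,0,0]],[0,[0,0,0],[0,0,0]]]}}

```text
time_s: 23.05
ee_pos: [561.9, 161.5, 105.3]
ee_rot: [180.0, -0.0, 6.2]
force: [0.1, 0.4, 0.3]
gripper_width: 88.8
gripper_force: 0.0
```

{"fn": "servo_tool", "kwargs": {"steps": [[0,[0,0,-3],[0,0,0]],[0,[0,0,-7],[0,0,0]],[0,[0,0,-10],[0,0,0]],[0,[0,0,-20],[0,0,0]],[255,[0,0,0],[0,0,0]],[255,[0,0,0],[0,0,0]],[255,[0,0,0],[0,0,0]],[255,[0,0,0],[0,0,0]],[255,[0,0,0],[0,0,0]],[255,[0,0,0],[0,0,0]]], "squeeze": 10}}

```text
time_s: 24.05
ee_pos: [561.7, 161.5, 144.8]
ee_rot: [180.0, 0.0, 6.2]
force: [-0.4, 0.5, -0.1]
gripper_width: 45.9
gripper_force: 0.0
```

{"fn": "servo_tool", "kwargs": {"steps": [[255,[0,0,0],[0,0,0]],[255,[0,0,0],[0,0,0]],[255,[0,0,0],[0,0,0]],[255,[0,0,0],[0,0,0]],[255,[0,0,0],[0,0,0]],[255,[0,0,5],[0,0,0]],[255,[0,0,6],[0,0,0]],[255,[0,0,4],[0,0,0]],[255,[0,0,2],[0,0,0]],[255,[0,0,1],[0,0,0]]]}}

```text
time_s: 25.05
ee_pos: [561.7, 161.4, 126.8]
ee_rot: [180.0, 0.0, 6.2]
force: [-0.2, -0.7, 0.8]
gripper_width: 0.8
gripper_force: 0.0
```

{"fn": "servo_tool", "kwargs": {"steps": [[255,[0,0,0.8],[0,0,0]],[255,[0,0,0.8],[0,0,0]],[255,[0,0,0.8],[0,0,0]],[255,[0,0,0.8],[0,0,0]],[255,[0,0,0.8],[0,0,0]],[255,[0,0,0.8],[0,0,0]],[255,[0,0,0.8],[0,0,0]],[255,[0,0,0.8],[0,0,0]],[255,[0,0,0.8],[0,0,0]],[255,[0,0,0.8],[0,0,0]]]}}

```text
time_s: 26.05
ee_pos: [562.0, 161.5, 119.3]
ee_rot: [180.0, -0.0, 6.2]
force: [-1.3, -1.0, 4.5]
gripper_width: 0.4
gripper_force: 2.0
```

Pressing 8 mm per call until near the earliest possible stop (TCP about 106).

{"fn": "servo_tool", "kwargs": {"steps": [[255,[0,0,0.8],[0,0,0]],[255,[0,0,0.8],[0,0,0]],[255,[0,0,0.8],[0,0,0]],[255,[0,0,0.8],[0,0,0]],[255,[0,0,0.8],[0,0,0]],[255,[0,0,0.8],[0,0,0]],[255,[0,0,0.8],[0,0,0]],[255,[0,0,0.8],[0,0,0]],[255,[0,0,0.8],[0,0,0]],[255,[0,0,0.8],[0,0,0]]]}}

```text
time_s: 27.05
ee_pos: [562.0, 161.5, 111.3]
ee_rot: [180.0, -0.0, 6.2]
force: [-0.1, -0.2, 5.1]
gripper_width: 0.5
gripper_force: 2.7
```

{"fn": "servo_tool", "kwargs": {"steps": [[255,[0,0,0.5],[0,0,0]],[255,[0,0,0.5],[0,0,0]],[255,[0,0,0.5],[0,0,0]],[255,[0,0,0.5],[0,0,0]],[255,[0,0,0.5],[0,0,0]],[255,[0,0,0.5],[0,0,0]],[255,[0,0,0.5],[0,0,0]],[255,[0,0,0.5],[0,0,0]],[255,[0,0,0],[0,0,0]],[255,[0,0,0],[0,0,0]]]}}

```text
time_s: 28.05
ee_pos: [562.0, 161.5, 107.6]
ee_rot: [180.0, -0.0, 6.2]
force: [0.1, -0.5, 6.6]
gripper_width: 0.4
gripper_force: 3.3
```

{"fn": "servo_tool", "kwargs": {"steps": [[255,[0,0,0.3],[0,0,0]],[255,[0,0,0.3],[0,0,0]],[255,[0,0,0.3],[0,0,0]],[255,[0,0,0.3],[0,0,0]],[255,[0,0,0.3],[0,0,0]],[255,[0,0,0],[0,0,0]],[255,[0,0,0],[0,0,0]],[255,[0,0,0],[0,0,0]],[255,[0,0,0],[0,0,0]],[255,[0,0,0],[0,0,0]]]}}

```text
time_s: 29.05
ee_pos: [562.0, 161.5, 106.2]
ee_rot: [180.0, -0.0, 6.2]
force: [-0.8, -0.0, 6.4]
gripper_width: 0.7
gripper_force: 3.5
```

{"fn": "servo_tool", "kwargs": {"steps": [[255,[0,0,0.3],[0,0,0]],[255,[0,0,0.3],[0,0,0]],[255,[0,0,0.3],[0,0,0]],[255,[0,0,0.3],[0,0,0]],[255,[0,0,0.3],[0,0,0]],[255,[0,0,0],[0,0,0]],[255,[0,0,0],[0,0,0]],[255,[0,0,0],[0,0,0]],[255,[0,0,0],[0,0,0]],[255,[0,0,0],[0,0,0]]]}}

```text
time_s: 30.05
ee_pos: [562.0, 161.5, 105.7]
ee_rot: [180.0, -0.1, 6.2]
force: [-2.5, 0.1, 12.4]
gripper_width: 0.5
gripper_force: 6.3
```

{"fn": "servo_tool", "kwargs": {"steps": [[255,[0,0,0.2],[0,0,0]],[255,[0,0,0.2],[0,0,0]],[255,[0,0,0.2],[0,0,0]],[255,[0,0,0],[0,0,0]],[255,[0,0,0],[0,0,0]],[255,[0,0,0],[0,0,0]],[255,[0,0,0],[0,0,0]],[255,[0,0,0],[0,0,0]],[255,[0,0,0],[0,0,0]],[255,[0,0,0],[0,0,0]]]}}

```text
time_s: 31.05
ee_pos: [562.1, 161.4, 105.6]
ee_rot: [180.0, -0.1, 6.2]
force: [-2.2, -1.3, 16.8]
gripper_width: 0.5
gripper_force: 7.7
```

{"fn": "servo_tool", "kwargs": {"steps": [[255,[0,0,-2],[0,0,0]],[255,[0,0,-3],[0,0,0]],[255,[0,0,-4],[0,0,0]],[255,[0,0,-5],[0,0,0]],[255,[0,0,-8],[0,0,0]],[255,[0,0,-20],[0,0,0]],[255,[-20,0,-25],[0,0,0]],[255,[-25,0,-25],[0,0,0]],[255,[0,0,0],[0,0,0]],[255,[0,0,0],[0,0,0]]]}}

```text
time_s: 32.05
ee_pos: [517.3, 156.7, 196.2]
ee_rot: [-180.0, -0.1, 6.2]
force: [0.0, 1.3, -0.4]
gripper_width: 0.5
gripper_force: 0.0
```

{"fn": "servo_tool", "kwargs": {"steps": [[255,[0,0,0],[0,0,0]],[255,[0,0,0],[0,0,0]],[255,[0,0,0],[0,0,0]],[255,[0,0,0],[0,0,0]],[255,[0,0,0],[0,0,0]],[255,[0,0,0],[0,0,0]],[255,[0,0,0],[0,0,0]],[255,[0,0,0],[0,0,0]],[255,[0,0,0],[0,0,0]],[255,[0,0,0],[0,0,0]]]}}

```text
time_s: 33.05
ee_pos: [517.1, 156.7, 195.7]
ee_rot: [180.0, -0.0, 6.2]
force: [0.1, -0.2, -0.4]
gripper_width: 0.6
gripper_force: 0.0
```

```bash
cat > ck.py <<'E'
from h import *
for n in ("wrist","scene"):
    p=grab(n);W=world(p);h=cv2.cvtColor(p["color"],cv2.COLOR_RGB2HSV)
    t=near(W,(562,161),45)&(W[...,2]<110)&(h[...,0]>=6)&(h[...,0]<=25)&(h[...,1]>150)&(W[...,2]>75); t=cv2.erode(t.astype(np.uint8),np.ones((3,3)))>0
    print(n,p["s"]["time_s"],t.sum(),np.percentile(W[t][:,2],[10,50,90]),np.median(W[t],0)); cv2.imwrite(f"pics/end_{n}.png",p["color"][...,::-1])
    m=near(W,(529,-171),18);print("charger bay z",m.sum(),np.nanpercentile(W[m][:,2],[10,50,90]) if m.sum() else "")
E
python3 ck.py
```

```text
wrist 33.05 1104 [88.48857453 89.37016581 90.28310787] [561.17150085 147.8364464   89.37016581]
charger bay z 0 
scene 33.1 276 [85.74245028 88.35179923 90.65207711] [566.6089091  165.91828834  88.35179923]
charger bay z 12 [39.86824623 41.50284927 43.55298184]
```

{"fn": "servo_tool", "kwargs": {"steps": [[255,[0,0,-5],[0,0,0]],[255,[0,0,0],[0,0,0]],[255,[0,0,0],[0,0,0]],[255,[0,0,0],[0,0,0]],[255,[0,0,0],[0,0,0]],[255,[0,0,0],[0,0,0]],[255,[0,0,0],[0,0,0]],[255,[0,0,0],[0,0,0]],[255,[0,0,0],[0,0,0]],[255,[0,0,0],[0,0,0]]]}}

```text
time_s: 34.15
ee_pos: [517.1, 156.6, 200.6]
ee_rot: [180.0, -0.0, 6.2]
force: [0.7, -0.2, 0.4]
gripper_width: 0.5
gripper_force: 0.0
```

```bash
python3 ck.py
```

```text
wrist 34.15 842 [88.57486197 89.38234906 90.29824239] [562.45990754 146.54940594  89.38234906]
charger bay z 0 
scene 34.2 282 [85.54446269 88.23005835 90.5902828 ] [567.61291022 164.42402159  88.23005835]
charger bay z 11 [39.68491168 42.55977635 44.46134662]
```

View pics/end_scene.png

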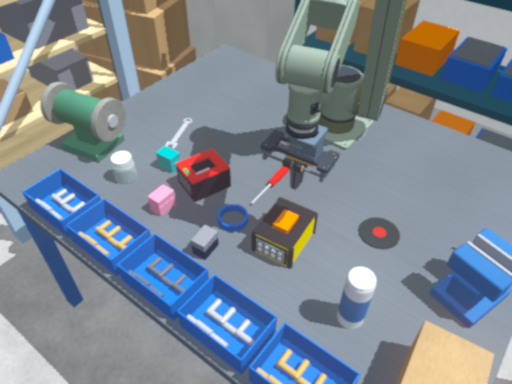

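The picture shows the orange pack seated in the lamp at (287,220) and the charger's bay empty at (205,165). The other things stand where they were. The pack's top holds steady at 89.4 mm, so the catch is locked.

```bash
python3 -c "
from h import *
print(ticket.job_done())"
```

```text
the job is handed in; nothing more can be done
None
```

The pack is locked down in the lamp, its top holding steady about 9 mm above the rim; the charger's plate is up, the other things look unmoved, and the job was handed in at about 34 s.

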